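# Latch the sprung jaw open and load the drilling jig

### The arm

A 6-joint arm with a two-finger parallel gripper is mounted at the origin on the work surface. World frame = base frame: x ahead of the robot, y to its left, z up, the work surface at z = 0. Lengths are in m, angles in degrees, forces in N, time in s.
With the tool pointing down it reaches from about 0.4 to 0.825 m from the base axis. Payload 7 kg.
Tool frame: the origin (TCP) lies midway between the tips of the shut fingers; the grasp point (between the pads) lies 19 mm behind it; y points along the fingers, z is the direction in which the jaws open and shut, and the axes are right-handed (so a half turn about y gives the same grasp; the last joint's range is limited). The gripper opens to 88 mm and grips with 3 to 60 N. Pads are 19 mm wide; open, the fingers measure 130 mm over their backs; the gripper's body (78 mm by 193 mm) begins 47 mm behind the grasp point.
Start: joints at [92.424, 20.546, 0.682, 0, -70.136, -16.507], TCP at [0.164, 0.655, 0.227] pointing down, gripper open.
Joint ranges: [-176.03, 176.03], [-82.01, 121.73], [-58.28, 71.71], [-173.87, 95.51], [-174.79, -0.11], [-173.66, 173.66]. Speed limits (degrees/s): [136.94, 136.94, 172.46, 180, 180, 180].

### API

Orientations are given as a 3x3 rotation matrix whose columns are the frame's x, y, z axes.
In Python, from bench import telemetry, vision, ticket gives the robot as it stands. The module is installed in compiled form; this text tells all that it offers.
- The arm moves only by the shell command python3 -m creep 'ROWS' [OPENING] [FORCE]. ROWS is JSON, a list of rows, each an object of numbers: "dx", "dy", "dz": the shift along the tool's x, y, z normalised to -1 to 1, where 1 is 25 cm; "spin": the turn about the tool's y normalised to -1 to 1, where 1 is 2 rad. A call has exactly 10 rows; each row is the pose to reach, as a shift and turn from the pose commanded when the call began, along the tool's axes at that moment; what a row does not reach only later rows make up. A row lasts 1/10 s, in which the tool goes at most 50 mm and 8.59 degrees, less where a joint would pass 70% of its speed; a pose out of reach is approached as far as the arm can. A call with a number of a shift or a turn outside -1 to 1 is refused whole. A call with a gripper value outside its range is refused whole. OPENING is the gripper's target within -1 to 1 (fully open at 1, half-way at 0, shut at -1), set as the call begins (- or left out, the last holds). The fingers move at their own pace and stop on an object; FORCE is the grip in N (left out, the last holds). Time passes only in rows, so rows that repeat a pose let the fingers close, or fill a call up. It gives the time, the measured TCP pose, the force and the opening at its end, in the units of the state.
- telemetry.read_state(): the state, without advancing time (a new reading comes with each control period).
- vision.camera(name): name is "scene" or "side" or "wrist"; returns the picture (480x640x3 uint8, red, green, blue); there is no depth.
- vision.camera_info(name): a dict with "fx", "fy", "cx", "cy" (pixels), "world_from_camera" (4x4, takes a point from camera to world coordinates); the wrist camera has in their place "hand_eye" (4x4, takes a point from camera to tool coordinates, whose origin is the TCP and whose axes are the tool frame's). Camera axes: x right, y down, z forward; pixel columns grow to the right and rows downward; lengths in m; the calibration is good to about 2 mm. A picture is of the moment at which its call begins: read the wrist's pose just before it. camera_info takes no time and is no camera call.
- ticket.sign_off(): hands the job in, once; it reports no verdict.
The state is a dict: "t": time; "qpos": joint angles; "qvel": joint speeds; "effort": joint torques, N m; "tcp_pos": TCP position; "tool_rot": TCP orientation; "ft_force": force on the tool from outside, world axes, zero at the start; "moment": the same for the moment, N m; "grip_width": opening from 0.0 (shut) to 1.0 (fully open).
Only numpy, scipy, OpenCV 4.12 (cv2) and the standard library are available. Lean on these libraries where they do the work, as an engineer would, in place of code of your own. Each camera call takes 0.05 s, during which the arm holds its last target.

### The job

Ready the drilling jig for the next hole: push the red tab of its sprung jaw all the way back to the rear stop and let it go, so that the jaw comes back onto the stop pin and stays latched half open. Then slide the aluminium block along the plate, in between the two jaws, until it rests against the brass fence. Push with the fingertips only: lift nothing, and leave the other things on the jig and the bench where they are.

Things in the scene. Friction and masses are not known exactly. Their poses are not given: they have to be found in the camera images.
- jig: grey steel plate of a drilling jig, fixed to the bench, 15 mm thick, x -100 to +170 and y -180 to +100 mm about its origin (on the bench, z up). x axis: the way the sprung jaw is pushed open; y axis: the way the block is pushed in. Green rear stop at x 90 to 106, 53 mm above the bench; green pin housing at x 31 to 61, y 52 to 78 and black pin knob out to y 97 (111 pushed out), 45 mm above it
- slide (a joint): opening of the sprung jaw along the jig's +x, m: 0 shut (2 mm gap), 0.040 latched on the stop pin (42 mm gap), 0.060 at the rear stop. A spring shuts it with 6 N at 0 to 10 N at 0.060; the pin's ramp adds up to 4 N from 0.010 to 0.040. Once pushed beyond 0.046 and let go, it comes back and the pin holds it at 0.040; let go earlier, it shuts
- tab (a point): centre of the -x face of the red upright tab on the sprung jaw; moves with the jaw; axes as the jig's. Tab 50 mm wide (y), 12 thick (x), from 50 to 86 mm above the bench (this point: 67). In front of it the jaw's flat dark top, 50 mm above the bench, runs 64 mm to -x: fingertips come down there and push the tab to +x
- stop_pin (a joint): how far the jaw's ramp has pushed the spring-loaded stop pin outwards, m: 0 fully in (before the ramp, and once latched), about 0.011 on the ramp's crest. It works by itself: no need to touch it
- block_center (a point): centre of the loose aluminium block, 26 (its x) x 80 (its y) x 34 mm high, about 0.19 kg, flat on the plate (this point 32 mm above the bench). At the start it lies along the jig's y within 4 degrees, beside the guide rail, outside the jaws; pushed on its -y end (40 mm from here) along the jig's +y it passes between the jaws
- fence (a point): point on the plate (15 mm above the bench) below the middle of the brass end fence's face, which looks to the jig's -y; axes as the jig's. Fence 44 mm wide (x), top 39 mm above the bench. Seated, the block's centre is 40 mm from here along -y
- bush: brass bush, a bystander on the jig's plate: ring 32 mm across, 24 mm high, origin under its centre
- blank: blue round blank, a bystander on the jig's plate: 28 mm across, 40 mm high, origin under its centre
- spray: blue spray can, a bystander on the bench: 64 mm across, 170 mm high, origin under its centre
- grease: yellow grease jar, a bystander: 70 mm across, 70 mm high, origin under its centre
- driver: orange screwdriver lying on the bench, a bystander; its x axis runs from handle to tip
- mug: blue mug, a bystander: 80 mm across, 90 mm high, origin under its centre
- fixed_face (a point): point on the plate below the middle of the dark fixed jaw's clamping face (at x -50, y -5 mm of the jig; axes as the jig's). The jaw is 80 mm long (y), 30 mm thick, its top 45 mm above the bench. A low steel guide rail, 12 mm wide, top 25 mm above the bench, continues the face in line to y = -170 mm of the jig
Mind the look-alikes: they are no part of the job. Of the things that look like the part that bears block_center, the smallest one is meant.

How it is judged (in metres and radians):
On the way, in this order (a step that is already met when the one before it is completed fails the run):
1. the sprung jaw is pushed back to its rear stop (value of joint slide above 0.055 m), for 0.05 s.
2. the jaw has been let go and stands latched half open on the stop pin, before the block is moved in (value of joint slide between 0.0365 and 0.0435 m and value of joint stop_pin below 0.003 m and contact force between the fingers and slide below 0.05 N and y of block_center in the frame of jig below -0.06 m), for 0.3 s.
At the end, for the whole second after the job is handed in: the sprung jaw stands latched on its pin (opening 36.5 to 43.5 mm) with nothing touching it, and the block lies flat and still on the plate between the jaws, its end within 6 mm of the brass fence, square to it within 0.2 rad (value of joint slide between 0.0365 and 0.0435 m and value of joint stop_pin below 0.003 m and contact force between the fingers and slide below 0.05 N and y of block_center in the frame of jig between -0.011 and -0.002 m and x of block_center in the frame of jig between -0.04 and -0.018 m and angle between the y axis of block_center and the y axis of jig, either way round below 0.2 rad and angle between block_center's own z axis and vertical below 0.05 rad and z of block_center in the frame of jig below 0.035 m and linear speed of block below 0.01 m/s).
It fails at once if the block is lifted or tipped (z of block_center in the frame of jig above 0.042 m or angle between block_center's own z axis and vertical above 0.25 rad).
It fails at once if another thing on the jig or the bench is moved by more than 20 mm (distance of any of bush, blank, spray, grease, driver, mug from where it was at the start of the episode above 0.02 m).
It also fails if it takes over 48 s, if anything falls off the work surface, if the arm or the gripper's body presses on something with over 40 N, if the wrist force passes 120 N, or if a joint passes its speed limit or range.

## Working session

There is one attempt and no reset: what is moved stays moved. The work goes in short steps, Python scripts to look and compute and a shell command to move; the robot and the scene stay as the last step left them, time stands still between calls to the robot, and variables do not carry over. Pictures are saved under pics/ and viewed, and the job is handed in when it is done.

```bash
mkdir -p pics; python3 - <<'E'
from bench import telemetry, vision
import cv2, numpy as np
s=telemetry.read_state()
for k in s: print(k,np.round(s[k],4).tolist())
for n in ["scene","side","wrist"]:
    cv2.imwrite(f"pics/{n}0.png",cv2.cvtColor(vision.camera(n),cv2.COLOR_RGB2BGR))
    i=vision.camera_info(n); print(n,{k:np.round(v,4).tolist() for k,v in i.items()})
E
```

```text
t 0.0
qpos [92.424, 20.5906, 0.6322, -0.0212, -70.1351, -16.5053]
qvel [0.1298, 0.018, 0.0583, -0.0111, -0.048, -0.0965]
effort [-0.0023, -58.2713, 29.3064, 6.9973, 0.0071, -0.0002]
tcp_pos [0.1641, 0.6542, 0.2256]
tool_rot [[-0.9699, -0.0003, -0.2434], [0.2434, -0.0016, -0.9699], [-0.0001, -1.0, 0.0017]]
ft_force [-0.59, 0.3603, 0.3167]
moment [0.0102, 0.0069, -0.0244]
grip_width 0.9994
scene {'fx': 535.2848, 'fy': 535.2848, 'cx': 315.6207, 'cy': 239.0453, 'world_from_camera': [[-0.7255, 0.3753, -0.5768, 1.2413], [0.6882, 0.4042, -0.6025, 0.757], [0.007, -0.8341, -0.5516, 0.7655], [0.0, 0.0, 0.0, 1.0]]}
side {'fx': 546.0115, 'fy': 546.0115, 'cx': 308.9548, 'cy': 243.3646, 'world_from_camera': [[0.9597, -0.1684, 0.225, 0.2682], [-0.28, -0.5036, 0.8173, -1.1086], [-0.0243, -0.8474, -0.5304, 0.7737], [0.0, 0.0, 0.0, 1.0]]}
wrist {'fx': 379.1928, 'fy': 379.1928, 'cx': 317.6442, 'cy': 238.5179, 'hand_eye': [[0.0017, 0.9693, 0.246, -0.0667], [0.0009, -0.246, 0.9693, -0.1575], [1.0, -0.0014, -0.0013, 0.0001], [0.0, 0.0, 0.0, 1.0]]}
```

View pics/scene0.png

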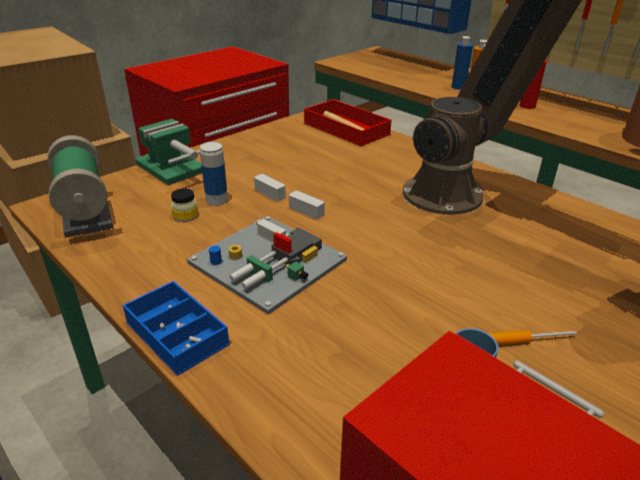

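View pics/side0.png

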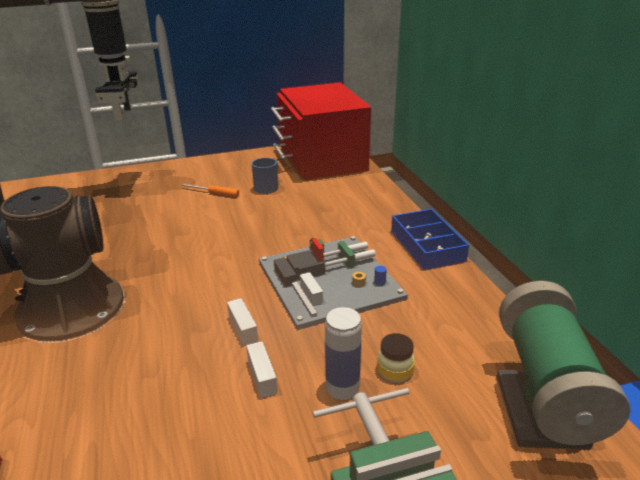

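View pics/wrist0.png

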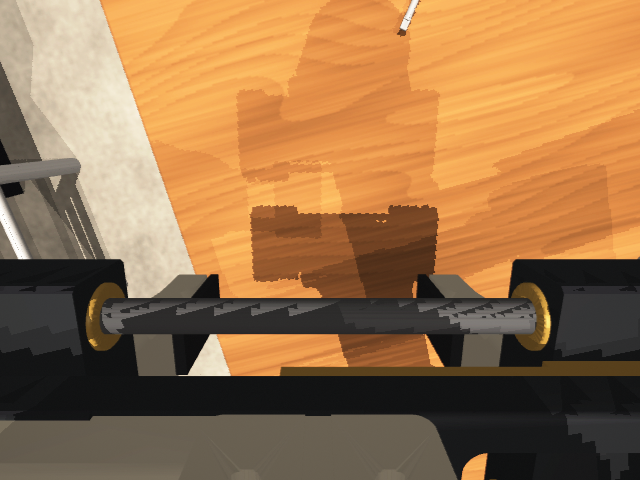

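Both fixed views show the jig: scene around (270,258), side around (330,280). The arm is off to the side. I'll enlarge both.

```bash
python3 - <<'E'
import cv2
a=cv2.imread("pics/scene0.png")[210:315,180:355]; cv2.imwrite("pics/sc_z.png",cv2.resize(a,None,fx=4.5,fy=4.5,interpolation=cv2.INTER_CUBIC))
a=cv2.imread("pics/side0.png")[230:330,250:415]; cv2.imwrite("pics/si_z.png",cv2.resize(a,None,fx=4.8,fy=4.8,interpolation=cv2.INTER_CUBIC))
E
```

```text
(no output)
```

View pics/sc_z.png

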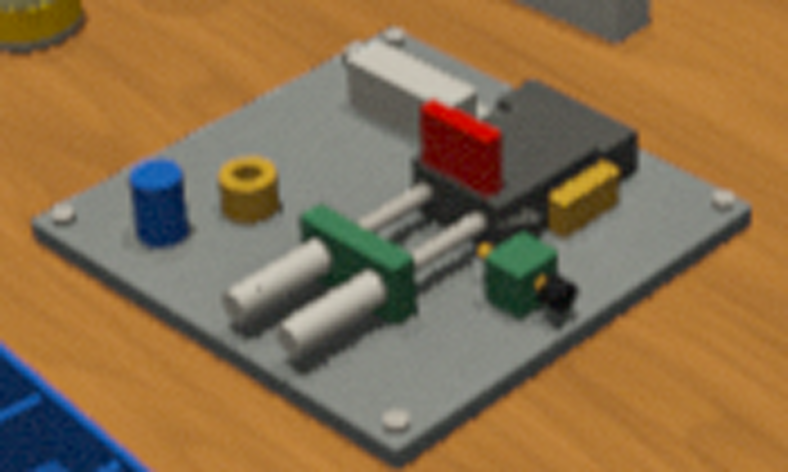

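View pics/si_z.png

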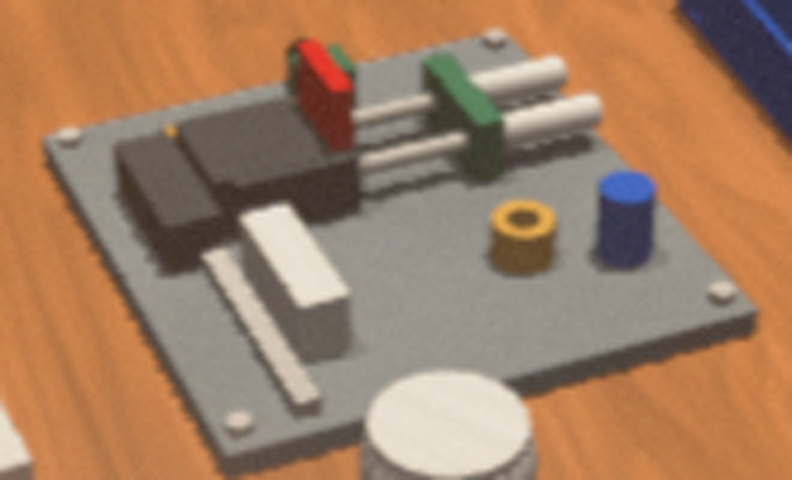

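Scene zoom: plate corners are left (33,218), top (390,35), right (750,207) and bottom (400,455). Side zoom: left (45,138), top (505,35), right (755,310) and bottom (225,455). The small block lies beside the rail, and the guide rail and fixed jaw are on the plate's -x side. I'll fit the jig pose.

```bash
cat > h.py <<'E'
import numpy as np
from bench import vision, telemetry
I={n:vision.camera_info(n) for n in ["scene","side","wrist"]}
def proj(n,p,T=None):
    i=I[n]; T=np.array(i["world_from_camera"]) if T is None else T
    q=np.linalg.inv(T)@np.r_[p,1]; return np.array([i["fx"]*q[0]/q[2]+i["cx"],i["fy"]*q[1]/q[2]+i["cy"]])
def ray(n,u,v,z,T=None):
    i=I[n]; T=np.array(i["world_from_camera"]) if T is None else T
    d=T[:3,:3]@np.array([(u-i["cx"])/i["fx"],(v-i["cy"])/i["fy"],1]); o=T[:3,3]
    return o+d*(z-o[2])/d[2]
def wristT():
    s=telemetry.read_state(); T=np.eye(4); T[:3,:3]=s["tool_rot"]; T[:3,3]=s["tcp_pos"]; return T@np.array(I["wrist"]["hand_eye"])
E
cat > fit.py <<'E'
from h import *
from scipy.optimize import least_squares
sc=lambda x,y:(180+(x+.5)/4.5-.5,210+(y+.5)/4.5-.5)
si=lambda x,y:(250+(x+.5)/4.8-.5,230+(y+.5)/4.8-.5)
C=[(-.1,-.18),(.17,-.18),(.17,.1),(-.1,.1)]
S=[sc(390,32),sc(33,218),sc(400,455),sc(750,207)]
D=[si(225,455),si(755,310),si(507,35),si(45,138)]
def w(p,q): c,s=np.cos(p[2]),np.sin(p[2]); return np.array([p[0]+c*q[0]-s*q[1],p[1]+s*q[0]+c*q[1],q[2] if len(q)>2 else .015])
for use in ["b","s","d"]:
    def f(p):
        r=[]
        for k in range(4):
            if use!="d": r+=list(proj("scene",w(p,C[k]))-S[k])
            if use!="s": r+=list(proj("side",w(p,C[k]))-D[k])
        return np.array(r)
    m=least_squares(f,[.6,0,0.3]); print(use,m.x,np.degrees(m.x[2]),np.round(m.fun,1))
    if use=="b": P=m.x
def inv(p): d=p[:2]-P[:2]; c,s=np.cos(P[2]),np.sin(P[2]); return np.round([c*d[0]+s*d[1],-s*d[0]+c*d[1]],4)
# block top face z=.049 ; tab; bystanders
for n,pt,z in [("blk top si NW",si(242,215),.049),("NE",si(290,206),.049),("SE",si(347,290),.049),("SW",si(303,305),.049),("sc blk",sc(346,55),.049),("sc",sc(384,40),.049),("sc",sc(475,93),.049),("tab sc",sc(422,103),.086),("tab sc",sc(500,132),.086),("tab si",si(300,45),.086),("tab si",si(333,97),.086),("bush si",si(522,216),.039),("bush sc",sc(248,170),.039),("blank si",si(627,187),.055),("blank sc",sc(157,175),.055)]:
    n0="scene" if "sc" in n else "side"
    if n in("NE","SE","SW"): n0="side"
    p=ray(n0,*pt,z); print(n,inv(p),np.round(p,4))
for n,q in [("tab shut",(0,0,0))]: pass
E
python3 fit.py
```

```text
b [ 0.55742753 -0.05131926  0.08922572] 5.112256905255596 [ 0.  -1.5 -0.5 -0.7 -1.4  0.   0.7 -0.9 -1.4 -1.3 -0.8 -2.1  0.4 -0.8
 -1.2 -1.4]
s [ 0.55814415 -0.04809622  0.09291411] 5.3235862617336505 [ 0.3 -0.9 -1.   0.9 -0.4 -0.3  1.2 -0.2]
d [ 0.55725668 -0.05540511  0.08440755] 4.8361961114177685 [-0.5  0.5  1.2  0.4  0.  -1.3 -0.8 -0.7]
blk top si NW [-0.0444 -0.0593] [ 0.5185 -0.1143  0.049 ]
NE [-0.0205 -0.0614] [ 0.5424 -0.1143  0.049 ]
SE [-0.021 -0.134] [ 0.5484 -0.1866  0.049 ]
SW [-0.0437 -0.1365] [ 0.526  -0.1912  0.049 ]
sc blk [-0.0217 -0.133 ] [ 0.5477 -0.1858  0.049 ]
sc [-0.0475 -0.1288] [ 0.5216 -0.1839  0.049 ]
sc [-0.0418 -0.051 ] [ 0.5203 -0.1058  0.049 ]
tab sc [ 0.0246 -0.0237] [ 0.5841 -0.0727  0.086 ]
tab sc [0.0173 0.0254] [ 0.5724 -0.0245  0.086 ]
tab si [0.0169 0.0176] [ 0.5727 -0.0323  0.086 ]
tab si [ 0.0138 -0.0336] [ 0.5741 -0.0835  0.086 ]
bush si [ 0.0842 -0.1003] [ 0.6502 -0.1437  0.039 ]
bush sc [ 0.0829 -0.0988] [ 0.6488 -0.1423  0.039 ]
blank si [ 0.1305 -0.1187] [ 0.698 -0.158  0.055]
blank sc [ 0.1323 -0.1118] [ 0.6991 -0.1509  0.055 ]
```

```bash
cat >> fit.py <<'E'
print("---")
for n,c,u,v,z in [("spray","side",*si(448,425),.17),("spray","scene",212,150,.17),("grease","side",397,345,.07),("mug","side",265,165,.09),("mug","scene",476,342,.09),("drv","side",223,190,.015),("lookA","side",242,307,.04),("redbox","side",365,105,.2)]:
    p=ray(c,u,v,z); print(n,np.round(p,3),inv(p))
e=lambda a:np.round(a,4)
for n,q in [("above tab",(-.015,-.004,.2)),("tab shut",(.016,-.005,.06)),("blockpush",(-.032,-.175,.03))]: print(n,e(w(P,q)))
E
python3 fit.py | sed -n '/---/,$p'
```

```text
---
spray [ 0.512 -0.428  0.17 ] [-0.0788 -0.3708]
spray [ 0.524 -0.397  0.17 ] [-0.064  -0.3418]
grease [ 0.622 -0.419  0.07 ] [ 0.032  -0.3718]
mug [0.557 0.424 0.09 ] [0.042  0.4737]
mug [0.554 0.454 0.09 ] [0.0419 0.5035]
drv [0.423 0.448 0.015] [-0.0897  0.5096]
lookA [ 0.371 -0.18   0.04 ] [-0.1972 -0.1111]
redbox [0.928 0.543 0.2  ] [0.4225 0.5592]
above tab [ 0.5428 -0.0566  0.2   ]
tab shut [ 0.5738 -0.0549  0.06  ]
blockpush [ 0.5411 -0.2285  0.03  ]
```

Nothing stands in the way at z≈0.23. Moving over the jig with the fingers shutting, and turning to line up with the jig on the last leg.

```bash
python3 -m creep '[{"dx":-0.04,"dz":0.04},{"dx":-0.12,"dz":0.13},{"dx":-0.2,"dz":0.22},{"dx":-0.28,"dz":0.31},{"dx":-0.36,"dz":0.4},{"dx":-0.44,"dz":0.49},{"dx":-0.52,"dz":0.58},{"dx":-0.6,"dz":0.66},{"dx":-0.67,"dz":0.74},{"dx":-0.72,"dz":0.8}]' -1 20
python3 -m creep '[{"dx":-0.08,"dz":0.08},{"dx":-0.16,"dz":0.17},{"dx":-0.24,"dz":0.26},{"dx":-0.32,"dz":0.35},{"dx":-0.4,"dz":0.44},{"dx":-0.48,"dz":0.53},{"dx":-0.56,"dz":0.61},{"dx":-0.63,"dz":0.69},{"dx":-0.69,"dz":0.76},{"dx":-0.72,"dz":0.8}]'
python3 -m creep '[{"dx":-0.08,"dz":0.08,"spin":-0.02},{"dx":-0.16,"dz":0.17,"spin":-0.04},{"dx":-0.24,"dz":0.26,"spin":-0.06},{"dx":-0.32,"dz":0.35,"spin":-0.08},{"dx":-0.4,"dz":0.44,"spin":-0.1},{"dx":-0.48,"dz":0.53,"spin":-0.12},{"dx":-0.56,"dz":0.61,"spin":-0.14},{"dx":-0.63,"dz":0.69,"spin":-0.155},{"dx":-0.69,"dz":0.75,"spin":-0.165},{"dx":-0.72,"dz":0.79,"spin":-0.168}]'
python3 - <<'E'
from h import *
import cv2
T=wristT(); s=telemetry.read_state(); print(s["t"],s["tcp_pos"],s["tool_rot"],s["grip_width"])
cv2.imwrite("pics/w1.png",cv2.cvtColor(vision.camera("wrist"),cv2.COLOR_RGB2BGR)); np.save("w1.npy",T)
E
```

```text
0.15 [0.16417994 0.65435411 0.22584908] [[-9.69933497e-01 -1.73136515e-04 -2.43370052e-01]
 [ 2.43370074e-01 -1.26458823e-03 -9.69932682e-01]
 [-1.39832139e-04 -9.99999185e-01  1.26870273e-03]] 0.9985179979632693invalid input
invalid input
invalid input
```

View pics/w1.png

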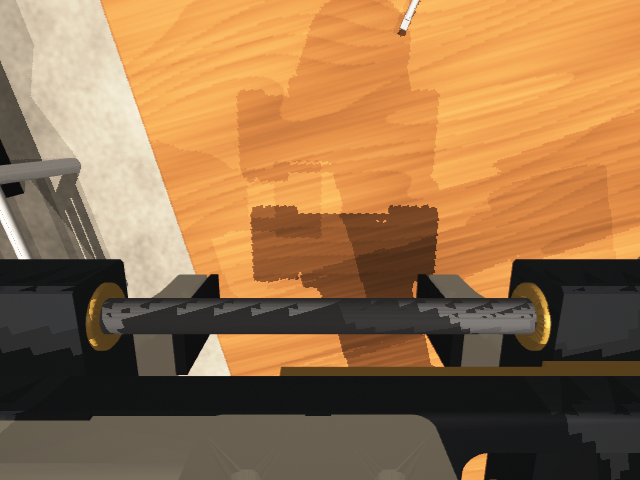

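All three calls were refused and nothing moved. Each row probably needs all four keys, so I'll try one call that way.

```bash
python3 -m creep '[{"dx":-0.04,"dy":0,"dz":0.04,"spin":0},{"dx":-0.12,"dy":0,"dz":0.13,"spin":0},{"dx":-0.2,"dy":0,"dz":0.22,"spin":0},{"dx":-0.28,"dy":0,"dz":0.31,"spin":0},{"dx":-0.36,"dy":0,"dz":0.4,"spin":0},{"dx":-0.44,"dy":0,"dz":0.49,"spin":0},{"dx":-0.52,"dy":0,"dz":0.58,"spin":0},{"dx":-0.6,"dy":0,"dz":0.66,"spin":0},{"dx":-0.67,"dy":0,"dz":0.74,"spin":0},{"dx":-0.72,"dy":0,"dz":0.8,"spin":0}]' -1 20
```

```text
t: 1.2
tcp_pos: [0.2908, 0.4148, 0.2267]
tool_rot: [[-0.97, -0.0, -0.244], [0.244, 0.0, -0.97], [0.0, -1.0, -0.0]]
ft_force: [-0.6, 0.6, -0.1]
grip_width: 0.151
```

```bash
python3 -m creep '[{"dx":-0.08,"dy":0,"dz":0.08,"spin":0},{"dx":-0.16,"dy":0,"dz":0.17,"spin":0},{"dx":-0.24,"dy":0,"dz":0.26,"spin":0},{"dx":-0.32,"dy":0,"dz":0.35,"spin":0},{"dx":-0.4,"dy":0,"dz":0.44,"spin":0},{"dx":-0.48,"dy":0,"dz":0.53,"spin":0},{"dx":-0.56,"dy":0,"dz":0.61,"spin":0},{"dx":-0.63,"dy":0,"dz":0.69,"spin":0},{"dx":-0.69,"dy":0,"dz":0.76,"spin":0},{"dx":-0.72,"dy":0,"dz":0.8,"spin":0}]'
python3 -m creep '[{"dx":-0.08,"dy":0,"dz":0.08,"spin":-0.02},{"dx":-0.16,"dy":0,"dz":0.17,"spin":-0.04},{"dx":-0.24,"dy":0,"dz":0.26,"spin":-0.06},{"dx":-0.32,"dy":0,"dz":0.35,"spin":-0.08},{"dx":-0.4,"dy":0,"dz":0.44,"spin":-0.1},{"dx":-0.48,"dy":0,"dz":0.53,"spin":-0.12},{"dx":-0.56,"dy":0,"dz":0.61,"spin":-0.14},{"dx":-0.63,"dy":0,"dz":0.69,"spin":-0.155},{"dx":-0.69,"dy":0,"dz":0.75,"spin":-0.165},{"dx":-0.72,"dy":0,"dz":0.79,"spin":-0.168}]'
python3 - <<'E'
from h import *
import cv2
T=wristT(); s=telemetry.read_state(); print(s["t"],s["tcp_pos"],s["tool_rot"],s["grip_width"])
cv2.imwrite("pics/w2.png",cv2.cvtColor(vision.camera("wrist"),cv2.COLOR_RGB2BGR)); np.save("w2.npy",T)
E
```

```text
t: 2.2
tcp_pos: [0.4164, 0.1775, 0.2266]
tool_rot: [[-0.97, 0.0, -0.245], [0.245, 0.0, -0.97], [-0.0, -1.0, -0.0]]
ft_force: [0.2, 0.3, 0.5]
grip_width: 0.005
t: 3.2
tcp_pos: [0.5432, -0.0575, 0.2262]
tool_rot: [[-0.996, -0.0, 0.09], [-0.09, -0.0, -0.996], [0.0, -1.0, 0.0]]
ft_force: [1.1, -0.2, -0.8]
grip_width: 0.009
3.2 [ 0.54320585 -0.05745902  0.22623296] [[-9.95952650e-01 -3.25468312e-04  8.98788820e-02]
 [-8.98788336e-02 -1.60420496e-04 -9.95952694e-01]
 [ 3.38569457e-04 -9.99999934e-01  1.30518506e-04]] 0.008543682875927818
```

View pics/w2.png

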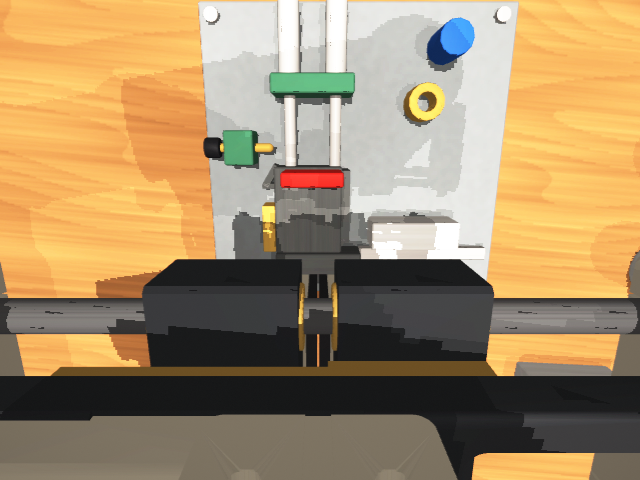

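The wrist view shows the jig squared up: tab (280–343, 170–187), stop bar (270–355, 72–98), bush (425,102), blank (455,38), block (372–458, 217–257), with the fence at (268,227). I'll refine the jig pose from this view.

```bash
cat > f2.py <<'E'
exec(open("fit.py").read().split("print(\"---\")")[0].split("# block")[0])
T=np.load("w2.npy")
def show(n,u,v,z): p=ray("wrist",u,v,z,T); print(n,inv(p),np.round(p,4))
show("tab L",280,187,.086);show("tab R",343,187,.086)
show("stop top L back",270,73,.053);show("stop R",354,73,.053)
show("plate left edge",204,100,.015);show("plate left edge",213,220,.015)
show("plate right",513,50,.015);show("plate right",495,220,.015)
show("cornerTL",198,3,.015);show("cornerTR",517,3,.015)
show("fence face?",275,227,.039)
for (u,v) in [(372,222),(458,222),(458,256),(372,256)]: show("blk",u,v,.049)
E
python3 f2.py; python3 - <<'E'
import cv2
a=cv2.imread("pics/w2.png")[60:265,190:520]; cv2.imwrite("pics/w2z.png",cv2.resize(a,None,fx=2.4,fy=2.4,interpolation=cv2.INTER_CUBIC))
E
```

```text
b [ 0.55742753 -0.05131926  0.08922572] 5.112256905255596 [ 0.  -1.5 -0.5 -0.7 -1.4  0.   0.7 -0.9 -1.4 -1.3 -0.8 -2.1  0.4 -0.8
 -1.2 -1.4]
s [ 0.55814415 -0.04809622  0.09291411] 5.3235862617336505 [ 0.3 -0.9 -1.   0.9 -0.4 -0.3  1.2 -0.2]
d [ 0.55725668 -0.05540511  0.08440755] 4.8361961114177685 [-0.5  0.5  1.2  0.4  0.  -1.3 -0.8 -0.7]
tab L [0.018  0.0246] [ 0.5732 -0.0252  0.086 ]
tab R [ 0.018  -0.0248] [ 0.5775 -0.0744  0.086 ]
stop top L back [0.1064 0.0336] [ 0.6604 -0.0083  0.053 ]
stop R [ 0.1063 -0.0344] [ 0.6664 -0.0761  0.053 ]
plate left edge [0.0896 0.0994] [0.6379 0.0557 0.015 ]
plate left edge [-0.0227  0.0989] [0.5261 0.0452 0.015 ]
plate right [ 0.1314 -0.1789] [ 0.7043 -0.2178  0.015 ]
plate right [-0.0229 -0.1805] [ 0.5507 -0.2331  0.015 ]
cornerTL [0.169  0.0987] [0.717  0.0621 0.015 ]
cornerTR [ 0.1687 -0.1777] [ 0.7413 -0.2133  0.015 ]
fence face? [-0.0245  0.0349] [ 0.5299 -0.0188  0.039 ]
blk [-0.0177 -0.0538] [ 0.5446 -0.1065  0.049 ]
blk [-0.0178 -0.1312] [ 0.5514 -0.1836  0.049 ]
blk [-0.0497 -0.1341] [ 0.5198 -0.1893  0.049 ]
blk [-0.0497 -0.0549] [ 0.5128 -0.1104  0.049 ]
```

View pics/w2z.png

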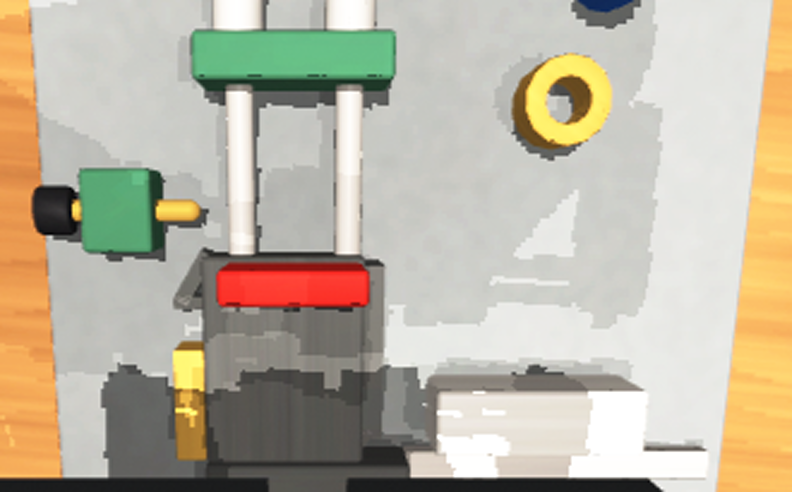

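The wrist view agrees with the fit within about 1–2 mm: tab face at jig x≈0.017, fence at y≈0.035, block centre ≈(-0.033,-0.095). The TCP is at jig (-0.015,-0.005). Going down onto the space in front of the tab.

```bash
python3 -m creep '[{"dx":0,"dy":0.08,"dz":0,"spin":0},{"dx":0,"dy":0.18,"dz":0,"spin":0},{"dx":0,"dy":0.28,"dz":0,"spin":0},{"dx":0,"dy":0.38,"dz":0,"spin":0},{"dx":0,"dy":0.47,"dz":0,"spin":0},{"dx":0,"dy":0.55,"dz":0,"spin":0},{"dx":0,"dy":0.6,"dz":0,"spin":0},{"dx":0,"dy":0.64,"dz":0,"spin":0},{"dx":0,"dy":0.66,"dz":0,"spin":0},{"dx":0,"dy":0.66,"dz":0,"spin":0}]'
python3 -m creep '[{"dx":-0.02,"dy":0,"dz":0,"spin":0},{"dx":-0.04,"dy":0,"dz":0,"spin":0},{"dx":-0.06,"dy":0,"dz":0,"spin":0},{"dx":-0.08,"dy":0,"dz":0,"spin":0},{"dx":-0.1,"dy":0,"dz":0,"spin":0},{"dx":-0.12,"dy":0,"dz":0,"spin":0},{"dx":-0.14,"dy":0,"dz":0,"spin":0},{"dx":-0.16,"dy":0,"dz":0,"spin":0},{"dx":-0.18,"dy":0,"dz":0,"spin":0},{"dx":-0.2,"dy":0,"dz":0,"spin":0}]'
python3 - <<'E'
from h import *
import cv2
s=telemetry.read_state(); print(s["t"],s["tcp_pos"],s["ft_force"])
cv2.imwrite("pics/w3.png",cv2.cvtColor(vision.camera("wrist"),cv2.COLOR_RGB2BGR))
E
```

```text
t: 4.25
tcp_pos: [0.5426, -0.0562, 0.0614]
tool_rot: [[-0.996, -0.0, 0.09], [-0.09, -0.0, -0.996], [0.0, -1.0, 0.0]]
ft_force: [-0.1, -0.1, -0.0]
grip_width: 0.005
t: 5.25
tcp_pos: [0.5892, -0.0523, 0.061]
tool_rot: [[-0.996, -0.007, 0.089], [-0.089, -0.001, -0.996], [0.007, -1.0, 0.0]]
ft_force: [-11.7, 1.8, 8.3]
grip_width: 0.007
5.25 [ 0.58918043 -0.05233654  0.06103521] [-11.65867305   1.76489155   8.26099606]
```

View pics/w3.png

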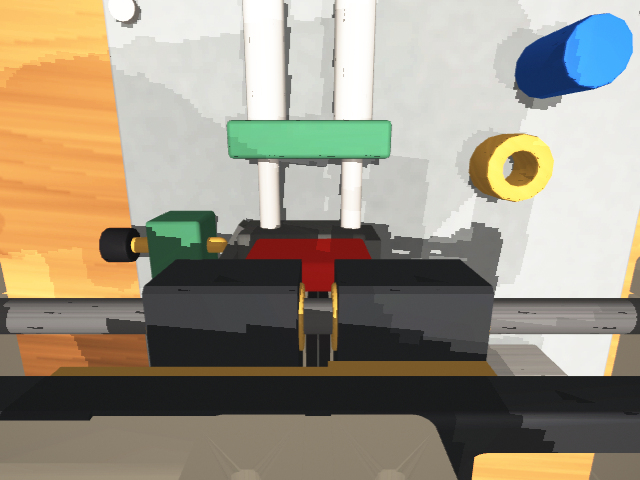

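The jaw is moving, with about 12 N on the fingers, and the tab is clear of the stop. Pushing further.

```bash
python3 -m creep '[{"dx":-0.015,"dy":0,"dz":0,"spin":0},{"dx":-0.03,"dy":0,"dz":0,"spin":0},{"dx":-0.045,"dy":0,"dz":0,"spin":0},{"dx":-0.06,"dy":0,"dz":0,"spin":0},{"dx":-0.075,"dy":0,"dz":0,"spin":0},{"dx":-0.09,"dy":0,"dz":0,"spin":0},{"dx":-0.105,"dy":0,"dz":0,"spin":0},{"dx":-0.115,"dy":0,"dz":0,"spin":0},{"dx":-0.12,"dy":0,"dz":0,"spin":0},{"dx":-0.12,"dy":0,"dz":0,"spin":0}]'
python3 - <<'E'
from h import *
import cv2
s=telemetry.read_state(); print(s["t"],s["tcp_pos"],s["ft_force"])
cv2.imwrite("pics/w4.png",cv2.cvtColor(vision.camera("wrist"),cv2.COLOR_RGB2BGR))
E
```

```text
t: 6.3
tcp_pos: [0.6193, -0.0497, 0.0609]
tool_rot: [[-0.996, -0.006, 0.089], [-0.089, -0.001, -0.996], [0.006, -1.0, 0.0]]
ft_force: [-10.5, 1.5, 5.8]
grip_width: 0.004
6.3 [ 0.61925912 -0.0496506   0.06087341] [-10.50556119   1.54802561   5.80753745]
```

View pics/w4.png

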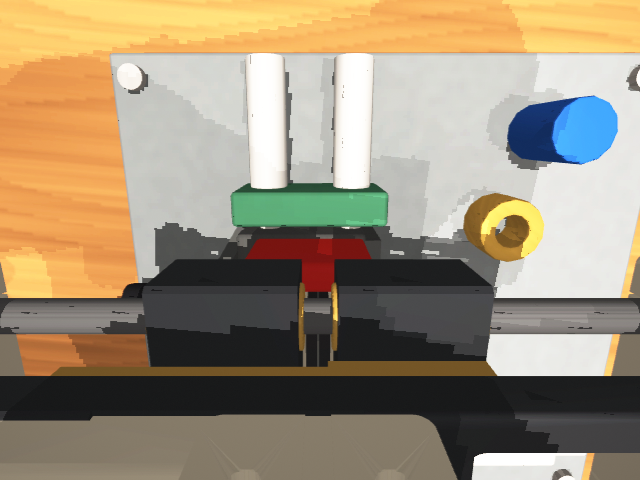

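A few mm remain to the stop. The arm is compliant, about 3 N/mm, so I can feel for it slowly.

```bash
python3 -m creep '[{"dx":-0.004,"dy":0,"dz":0,"spin":0},{"dx":-0.008,"dy":0,"dz":0,"spin":0},{"dx":-0.012,"dy":0,"dz":0,"spin":0},{"dx":-0.016,"dy":0,"dz":0,"spin":0},{"dx":-0.02,"dy":0,"dz":0,"spin":0},{"dx":-0.024,"dy":0,"dz":0,"spin":0},{"dx":-0.028,"dy":0,"dz":0,"spin":0},{"dx":-0.028,"dy":0,"dz":0,"spin":0},{"dx":-0.028,"dy":0,"dz":0,"spin":0},{"dx":-0.028,"dy":0,"dz":0,"spin":0}]'
python3 - <<'E'
from h import *
import cv2
s=telemetry.read_state(); print(s["t"],s["tcp_pos"],s["ft_force"])
cv2.imwrite("pics/w5.png",cv2.cvtColor(vision.camera("wrist"),cv2.COLOR_RGB2BGR))
E
```

```text
t: 7.35
tcp_pos: [0.6231, -0.0493, 0.0609]
tool_rot: [[-0.996, -0.011, 0.089], [-0.089, -0.001, -0.996], [0.011, -1.0, 0.0]]
ft_force: [-18.9, 1.7, 14.9]
grip_width: 0.004
7.35 [ 0.62313885 -0.0493486   0.06087337] [-18.933767     1.74253782  14.88200167]
```

View pics/w5.png

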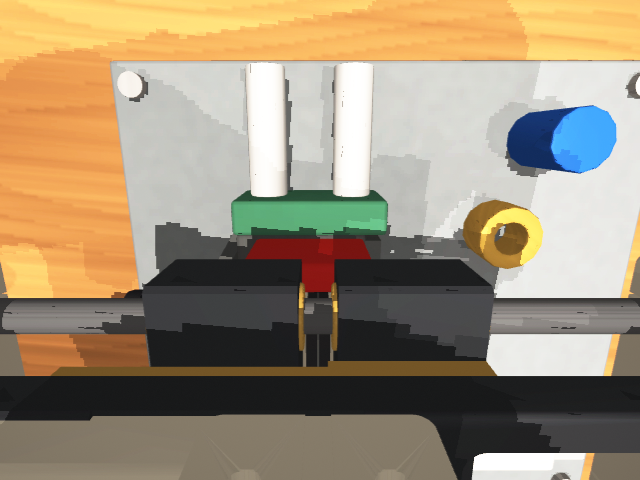

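The force rose from 10 to 19 N over the last few mm and the tab touches the green bar, so the jaw is at its rear stop. Now backing off and rising.

```bash
python3 -m creep '[{"dx":0.01,"dy":0,"dz":0,"spin":0},{"dx":0.03,"dy":0,"dz":0,"spin":0},{"dx":0.05,"dy":0,"dz":0,"spin":0},{"dx":0.07,"dy":0,"dz":0,"spin":0},{"dx":0.09,"dy":0,"dz":0,"spin":0},{"dx":0.11,"dy":0,"dz":0,"spin":0},{"dx":0.13,"dy":0,"dz":0,"spin":0},{"dx":0.15,"dy":0,"dz":0,"spin":0},{"dx":0.16,"dy":0,"dz":0,"spin":0},{"dx":0.16,"dy":0,"dz":0,"spin":0}]'
python3 -m creep '[{"dx":0,"dy":-0.05,"dz":0,"spin":0},{"dx":0,"dy":-0.15,"dz":0,"spin":0},{"dx":0,"dy":-0.25,"dz":0,"spin":0},{"dx":0,"dy":-0.35,"dz":0,"spin":0},{"dx":0,"dy":-0.45,"dz":0,"spin":0},{"dx":0,"dy":-0.53,"dz":0,"spin":0},{"dx":0,"dy":-0.6,"dz":0,"spin":0},{"dx":0,"dy":-0.64,"dz":0,"spin":0},{"dx":0,"dy":-0.66,"dz":0,"spin":0},{"dx":0,"dy":-0.66,"dz":0,"spin":0}]'
python3 - <<'E'
from h import *
import cv2
T=wristT();np.save("w6.npy",T)
s=telemetry.read_state(); print(s["t"],s["tcp_pos"],s["ft_force"])
cv2.imwrite("pics/w6.png",cv2.cvtColor(vision.camera("wrist"),cv2.COLOR_RGB2BGR))
E
```

```text
t: 8.4
tcp_pos: [0.5894, -0.052, 0.0617]
tool_rot: [[-0.996, 0.0, 0.09], [-0.09, 0.0, -0.996], [-0.0, -1.0, -0.0]]
ft_force: [0.7, -0.3, 0.4]
grip_width: 0.008
t: 9.4
tcp_pos: [0.5896, -0.052, 0.2271]
tool_rot: [[-0.996, 0.001, 0.09], [-0.09, 0.0, -0.996], [-0.001, -1.0, -0.0]]
ft_force: [-0.4, -0.3, 1.3]
grip_width: 0.006
9.4 [ 0.58962164 -0.05195091  0.22705354] [-0.35514691 -0.2571632   1.29610575]
```

View pics/w6.png

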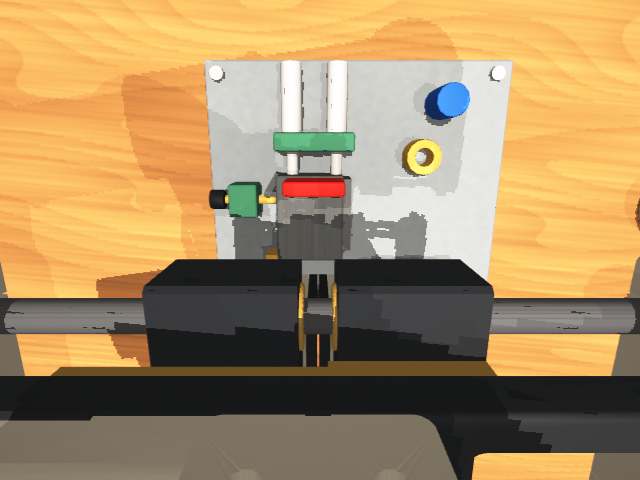

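```bash
cat > f3.py <<'E'
import io,contextlib
with contextlib.redirect_stdout(io.StringIO()): exec(open("fit.py").read().split("# block")[0])
def tcp():
    s=telemetry.read_state(); return inv(np.array(s["tcp_pos"])),s["tcp_pos"][2]
E
python3 - <<'E'
from f3 import *
T=np.load("w6.npy")
for u,v in [(282,196),(345,196)]: print("tab",inv(ray("wrist",u,v,.086,T)))
print("stop",inv(ray("wrist",274,133,.053,T)))
j,z=tcp(); print(j,z,"to prepush m: dx",-(-.033-j[0]),"dz",-(-.18-j[1]))
E
```

```text
tab [0.0577 0.0247]
tab [ 0.0577 -0.0251]
stop [0.1064 0.0333]
[ 0.0317 -0.0035] 0.22624884020178093 to prepush m: dx 0.06470000000000001 dz 0.1765
```

The tab went from 0.018 to 0.0577, so the opening is about 40 mm: latched. Moving over to behind the block (dx 0.26, dz 0.70).

```bash
python3 -m creep '[{"dx":0.02,"dy":0,"dz":0.05,"spin":0},{"dx":0.05,"dy":0,"dz":0.13,"spin":0},{"dx":0.08,"dy":0,"dz":0.22,"spin":0},{"dx":0.12,"dy":0,"dz":0.32,"spin":0},{"dx":0.15,"dy":0,"dz":0.42,"spin":0},{"dx":0.19,"dy":0,"dz":0.52,"spin":0},{"dx":0.22,"dy":0,"dz":0.6,"spin":0},{"dx":0.24,"dy":0,"dz":0.66,"spin":0},{"dx":0.26,"dy":0,"dz":0.7,"spin":0},{"dx":0.26,"dy":0,"dz":0.7,"spin":0}]'
python3 - <<'E'
from f3 import *
import cv2
print(tcp()); T=wristT(); np.save("w7.npy",T)
for n in ["wrist","scene","side"]:
    cv2.imwrite(f"pics/{n}7.png",cv2.cvtColor(vision.camera(n),cv2.COLOR_RGB2BGR))
a=cv2.imread("pics/side7.png")[170:370,230:430]; b=cv2.imread("pics/scene7.png")[150:350,170:370]
cv2.imwrite("pics/both7.png",np.hstack([cv2.resize(x,(400,400),interpolation=cv2.INTER_CUBIC) for x in (a,b)]))
E
```

```text
t: 10.45
tcp_pos: [0.5398, -0.2332, 0.2261]
tool_rot: [[-0.996, -0.001, 0.089], [-0.089, 0.0, -0.996], [0.001, -1.0, -0.0]]
ft_force: [0.5, 0.3, -0.8]
grip_width: 0.007
(array([-0.0338, -0.1796]), np.float64(0.22606090566567977))
```

View pics/wrist7.png

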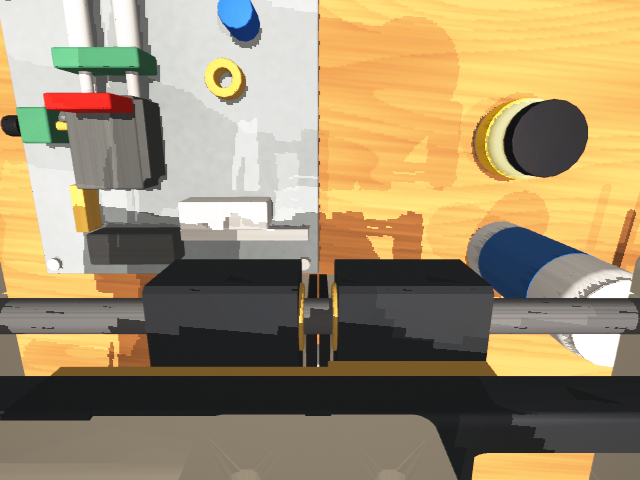

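View pics/both7.png

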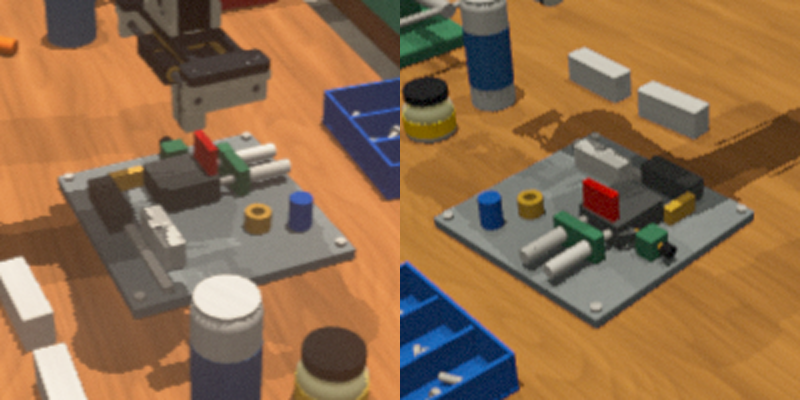

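The wrist view shows the latched gap and the block's top at (180–271, 200–228). The spray can is well to the right of the jig. Measuring the block from this view, and checking that the tip projects where it appears in the side view.

```bash
python3 - <<'E'
from f3 import *
import cv2
T=np.load("w7.npy")
print("tip side",proj("side",[.5398,-.2332,.2261]),"scene",proj("scene",[.5398,-.2332,.2261]))
for u,v in [(180,202),(271,202),(271,228),(180,228)]: print("blk",inv(ray("wrist",u,v,.049,T)))
print("rail end",inv(ray("wrist",308,230,.025,T)))
a=cv2.imread("pics/wrist7.png")[180:270,80:330]; cv2.imwrite("pics/w7z.png",cv2.resize(a,None,fx=3.2,fy=3.2,interpolation=cv2.INTER_CUBIC))
E
```

```text
tip side [323.73933606 231.8261179 ] scene [242.96651109 150.9766018 ]
blk [-0.0185 -0.0572]
blk [-0.0186 -0.1381]
blk [-0.0423 -0.1374]
blk [-0.0421 -0.0551]
rail end [-0.0497 -0.1701]
```

View pics/w7z.png

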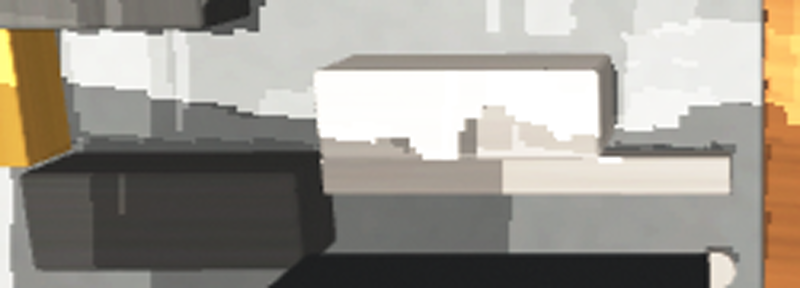

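The block spans y -0.1345 to -0.056 and x -0.0445 to -0.0185, so its centre is ≈(-0.0315,-0.095). Descending at (-0.032,-0.17) to z≈0.03.

```bash
python3 -m creep '[{"dx":-0.008,"dy":0.08,"dz":-0.04,"spin":0},{"dx":-0.008,"dy":0.2,"dz":-0.04,"spin":0},{"dx":-0.008,"dy":0.32,"dz":-0.04,"spin":0},{"dx":-0.008,"dy":0.44,"dz":-0.04,"spin":0},{"dx":-0.008,"dy":0.55,"dz":-0.04,"spin":0},{"dx":-0.008,"dy":0.64,"dz":-0.04,"spin":0},{"dx":-0.008,"dy":0.71,"dz":-0.04,"spin":0},{"dx":-0.008,"dy":0.76,"dz":-0.04,"spin":0},{"dx":-0.008,"dy":0.78,"dz":-0.04,"spin":0},{"dx":-0.008,"dy":0.78,"dz":-0.04,"spin":0}]'
python3 - <<'E'
from f3 import *
import cv2
print(tcp())
for n in ["side"]:
    cv2.imwrite(f"pics/{n}8.png",cv2.cvtColor(vision.camera(n),cv2.COLOR_RGB2BGR))
a=cv2.imread("pics/side8.png")[200:350,230:430]
cv2.imwrite("pics/s8.png",cv2.resize(a,(800,600),interpolation=cv2.INTER_CUBIC))
E
```

```text
t: 11.6
tcp_pos: [0.5416, -0.2217, 0.0312]
tool_rot: [[-0.996, -0.001, 0.091], [-0.091, -0.0, -0.996], [0.001, -1.0, -0.0]]
ft_force: [-0.6, 0.1, 0.2]
grip_width: 0.007
(array([-0.0309, -0.1683]), np.float64(0.031244518545218612))
```

View pics/s8.png

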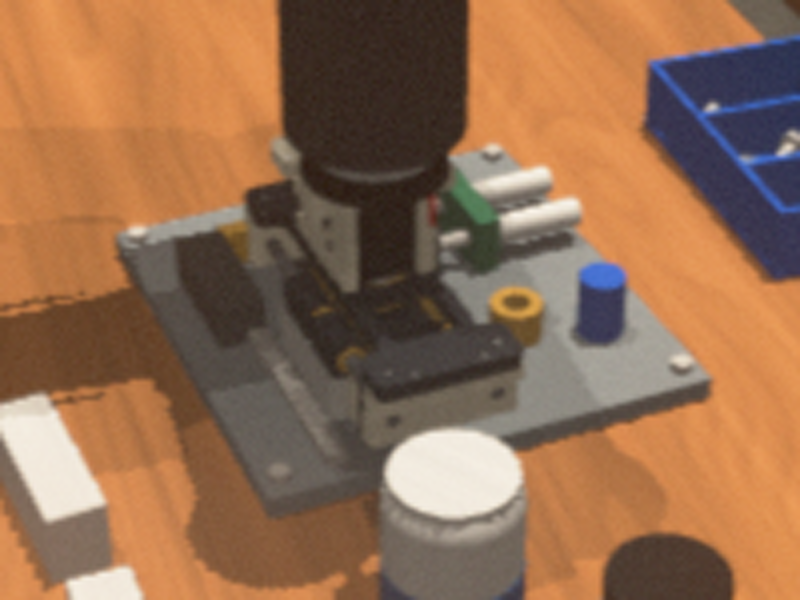

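The gripper is clear of the spray can and the bystanders. Pushing the block along +y by 85 mm.

```bash
python3 -m creep '[{"dx":0,"dy":0,"dz":-0.02,"spin":0},{"dx":0,"dy":0,"dz":-0.04,"spin":0},{"dx":0,"dy":0,"dz":-0.06,"spin":0},{"dx":0,"dy":0,"dz":-0.08,"spin":0},{"dx":0,"dy":0,"dz":-0.1,"spin":0},{"dx":0,"dy":0,"dz":-0.12,"spin":0},{"dx":0,"dy":0,"dz":-0.14,"spin":0},{"dx":0,"dy":0,"dz":-0.16,"spin":0},{"dx":0,"dy":0,"dz":-0.18,"spin":0},{"dx":0,"dy":0,"dz":-0.2,"spin":0}]'
python3 -m creep '[{"dx":0,"dy":0,"dz":-0.02,"spin":0},{"dx":0,"dy":0,"dz":-0.04,"spin":0},{"dx":0,"dy":0,"dz":-0.06,"spin":0},{"dx":0,"dy":0,"dz":-0.08,"spin":0},{"dx":0,"dy":0,"dz":-0.1,"spin":0},{"dx":0,"dy":0,"dz":-0.11,"spin":0},{"dx":0,"dy":0,"dz":-0.12,"spin":0},{"dx":0,"dy":0,"dz":-0.13,"spin":0},{"dx":0,"dy":0,"dz":-0.14,"spin":0},{"dx":0,"dy":0,"dz":-0.14,"spin":0}]'
python3 - <<'E'
from f3 import *
import cv2
print(tcp(),telemetry.read_state()["ft_force"])
for n in ["side","scene","wrist"]:
    cv2.imwrite(f"pics/{n}9.png",cv2.cvtColor(vision.camera(n),cv2.COLOR_RGB2BGR))
a=cv2.imread("pics/side9.png")[210:340,250:400]; b=cv2.imread("pics/scene9.png")[190:320,190:340]
cv2.imwrite("pics/b9.png",np.hstack([cv2.resize(x,(400,347),interpolation=cv2.INTER_CUBIC) for x in (a,b)]))
E
```

```text
t: 12.65
tcp_pos: [0.537, -0.1718, 0.0316]
tool_rot: [[-0.996, -0.0, 0.09], [-0.09, -0.0, -0.996], [0.0, -1.0, -0.0]]
ft_force: [-0.1, -3.3, 1.4]
grip_width: 0.006
t: 13.65
tcp_pos: [0.5337, -0.137, 0.0314]
tool_rot: [[-0.996, -0.0, 0.09], [-0.09, 0.0, -0.996], [0.0, -1.0, -0.0]]
ft_force: [0.4, -0.2, -0.3]
grip_width: 0.004
(array([-0.0313, -0.0832]), np.float64(0.03139368746697628)) [ 0.36897721 -0.21236392 -0.25190422]
```

View pics/b9.png

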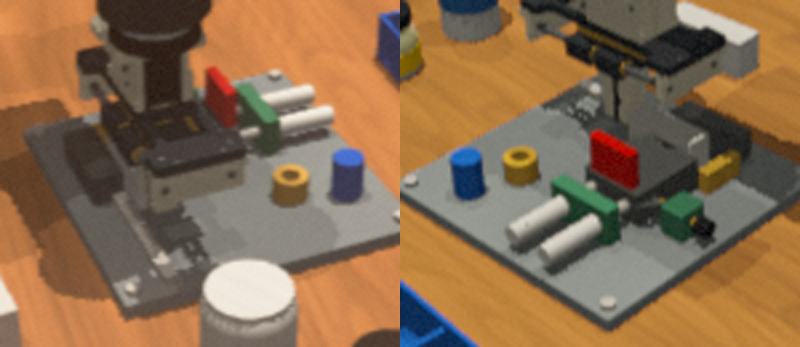

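View pics/wrist9.png

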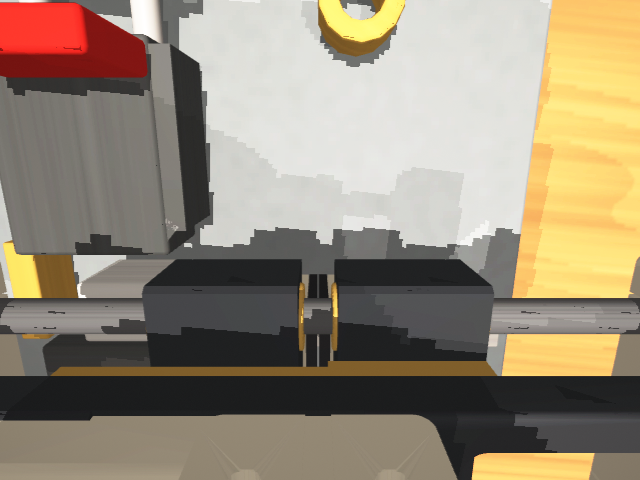

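The block is between the jaws. In the wrist view its top-left corner is near (80,298) and the fence edge is near (75,255). Measuring the gap left.

```bash
python3 - <<'E'
from f3 import *
import cv2
T=wristT()
for u,v,z in [(80,290,.049),(132,262,.015),(75,255,.039)]: print(inv(ray("wrist",u,v,z,T)))
a=cv2.imread("pics/wrist9.png")[230:370,0:200]; cv2.imwrite("pics/w9z.png",cv2.resize(a,None,fx=4,fy=4,interpolation=cv2.INTER_CUBIC))
b=cv2.imread("pics/scene9.png")[220:290,270:340]; cv2.imwrite("pics/sc9z.png",cv2.resize(b,None,fx=8,fy=8,interpolation=cv2.INTER_CUBIC))
E
```

```text
[-0.0211  0.0101]
[-0.0204  0.0057]
[-0.0097  0.0165]
```

View pics/w9z.png

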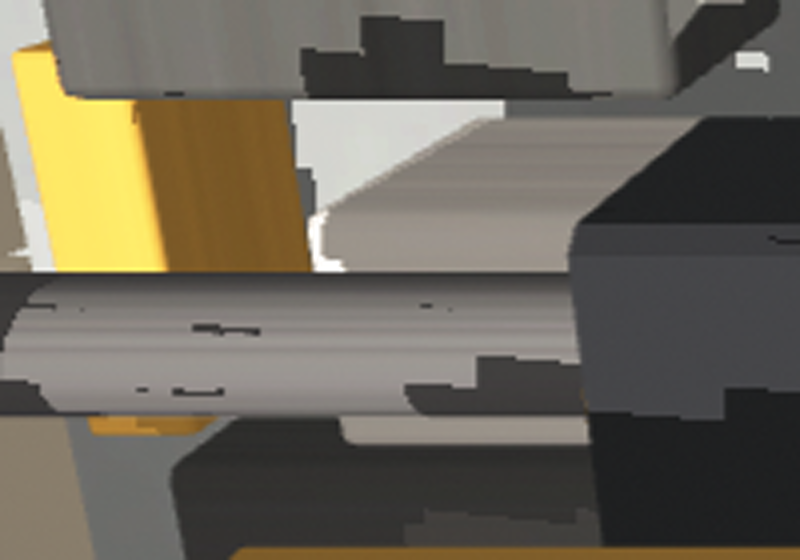

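View pics/sc9z.png

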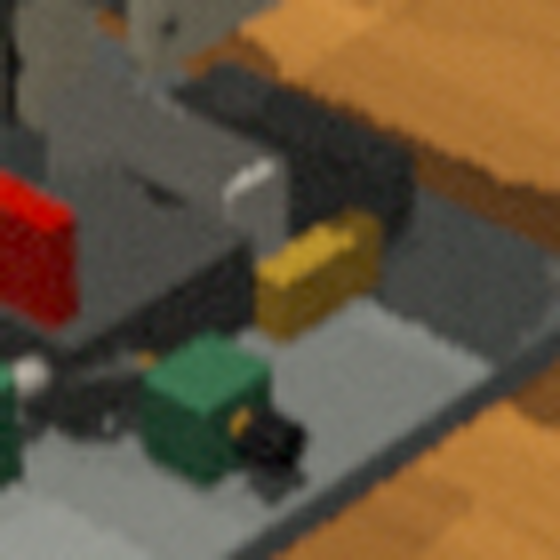

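The block end is at y≈0.010, which leaves about 25 mm to the fence. Pushing 24 mm, slowing at the end.

```bash
python3 -m creep '[{"dx":0,"dy":0,"dz":-0.015,"spin":0},{"dx":0,"dy":0,"dz":-0.03,"spin":0},{"dx":0,"dy":0,"dz":-0.045,"spin":0},{"dx":0,"dy":0,"dz":-0.06,"spin":0},{"dx":0,"dy":0,"dz":-0.07,"spin":0},{"dx":0,"dy":0,"dz":-0.08,"spin":0},{"dx":0,"dy":0,"dz":-0.087,"spin":0},{"dx":0,"dy":0,"dz":-0.092,"spin":0},{"dx":0,"dy":0,"dz":-0.096,"spin":0},{"dx":0,"dy":0,"dz":-0.096,"spin":0}]'
python3 - <<'E'
from f3 import *
import cv2
print(tcp(),telemetry.read_state()["ft_force"])
T=wristT();np.save("w10.npy",T);im=cv2.cvtColor(vision.camera("wrist"),cv2.COLOR_RGB2BGR);cv2.imwrite("pics/w10.png",im)
cv2.imwrite("pics/w10z.png",cv2.resize(im[180:370,0:200],None,fx=3.1,fy=3.1,interpolation=cv2.INTER_CUBIC))
E
```

```text
t: 14.8
tcp_pos: [0.5319, -0.1149, 0.0319]
tool_rot: [[-0.996, -0.0, 0.09], [-0.09, -0.002, -0.996], [0.0, -1.0, 0.002]]
ft_force: [0.5, -11.3, -0.3]
grip_width: 0.001
(array([-0.0311, -0.0611]), np.float64(0.03193522315877212)) [  0.50554975 -11.25114908  -0.28075608]
```

View pics/w10z.png

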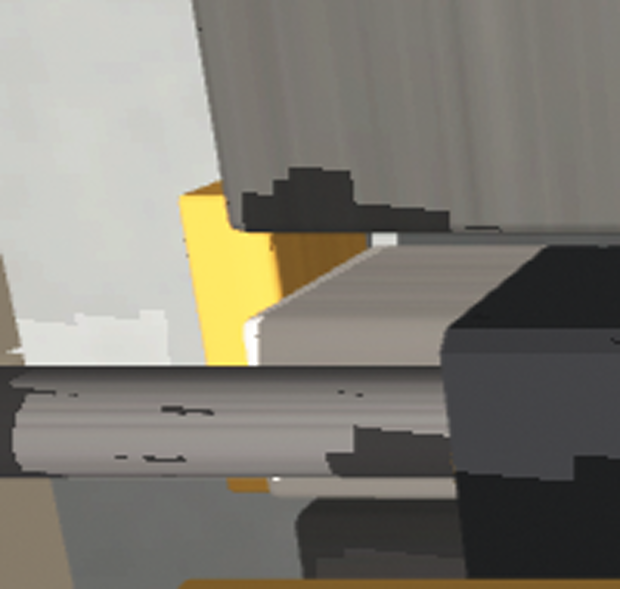

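The force jumped to 11 N and the TCP stopped about 2 mm short of its target. The block end overlaps the fence edge near zoom (255,320), so it is against the fence. Backing off 40 mm, then rising to verify.

```bash
python3 -m creep '[{"dx":0,"dy":0,"dz":0.01,"spin":0},{"dx":0,"dy":0,"dz":0.02,"spin":0},{"dx":0,"dy":0,"dz":0.04,"spin":0},{"dx":0,"dy":0,"dz":0.06,"spin":0},{"dx":0,"dy":0,"dz":0.08,"spin":0},{"dx":0,"dy":0,"dz":0.1,"spin":0},{"dx":0,"dy":0,"dz":0.12,"spin":0},{"dx":0,"dy":0,"dz":0.14,"spin":0},{"dx":0,"dy":0,"dz":0.16,"spin":0},{"dx":0,"dy":0,"dz":0.16,"spin":0}]'
python3 -m creep '[{"dx":0,"dy":-0.05,"dz":0,"spin":0},{"dx":0,"dy":-0.15,"dz":0,"spin":0},{"dx":0,"dy":-0.27,"dz":0,"spin":0},{"dx":0,"dy":-0.39,"dz":0,"spin":0},{"dx":0,"dy":-0.51,"dz":0,"spin":0},{"dx":0,"dy":-0.62,"dz":0,"spin":0},{"dx":0,"dy":-0.72,"dz":0,"spin":0},{"dx":0,"dy":-0.8,"dz":0,"spin":0},{"dx":0,"dy":-0.84,"dz":0,"spin":0},{"dx":0,"dy":-0.84,"dz":0,"spin":0}]'
python3 - <<'E'
from f3 import *
import cv2
print(tcp(),telemetry.read_state()["ft_force"])
T=wristT();np.save("w11.npy",T)
for n in ["side","scene","wrist"]:
    cv2.imwrite(f"pics/{n}11.png",cv2.cvtColor(vision.camera(n),cv2.COLOR_RGB2BGR))
a=cv2.imread("pics/side11.png")[230:330,250:400]; b=cv2.imread("pics/scene11.png")[210:310,190:340]
cv2.imwrite("pics/b11.png",np.hstack([cv2.resize(x,(400,267),interpolation=cv2.INTER_CUBIC) for x in (a,b)]))
E
```

```text
t: 15.85
tcp_pos: [0.5354, -0.1539, 0.0315]
tool_rot: [[-0.996, -0.0, 0.089], [-0.089, -0.0, -0.996], [0.0, -1.0, 0.0]]
ft_force: [-0.0, -1.3, 0.0]
grip_width: 0.006
t: 16.85
tcp_pos: [0.5359, -0.1532, 0.2435]
tool_rot: [[-0.996, 0.003, 0.09], [-0.09, 0.0, -0.996], [-0.003, -1.0, 0.0]]
ft_force: [0.2, -0.0, 0.4]
grip_width: 0.004
(array([-0.0305, -0.0996]), np.float64(0.24346660133816841)) [ 0.20469071 -0.01297361  0.37273056]
```

View pics/wrist11.png

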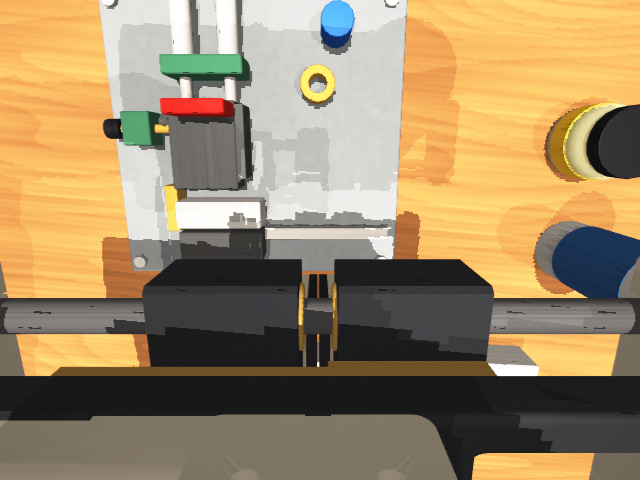

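View pics/b11.png

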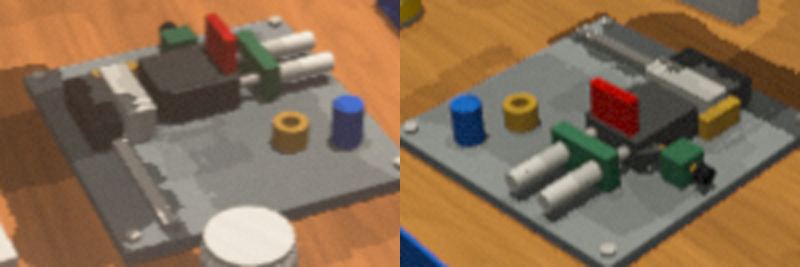

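```bash
python3 - <<'E'
from f3 import *
import cv2
T=np.load("w11.npy")
cv2.imwrite("pics/w11z.png",cv2.resize(cv2.imread("pics/wrist11.png")[90:265,95:295],None,fx=4,fy=3.4,interpolation=cv2.INTER_CUBIC))
for u,v in [(176,200),(265,200),(265,228),(178,228)]: print("blk",inv(ray("wrist",u,v,.049,T)))
for u,v in [(161,114),(224,114)]: print("tab",inv(ray("wrist",u,v,.086,T)))
E
```

```text
blk [-0.0154  0.0327]
blk [-0.0154 -0.0504]
blk [-0.0421 -0.0495]
blk [-0.0421  0.0332]
tab [0.0585 0.0244]
tab [ 0.0584 -0.0255]
```

View pics/w11z.png

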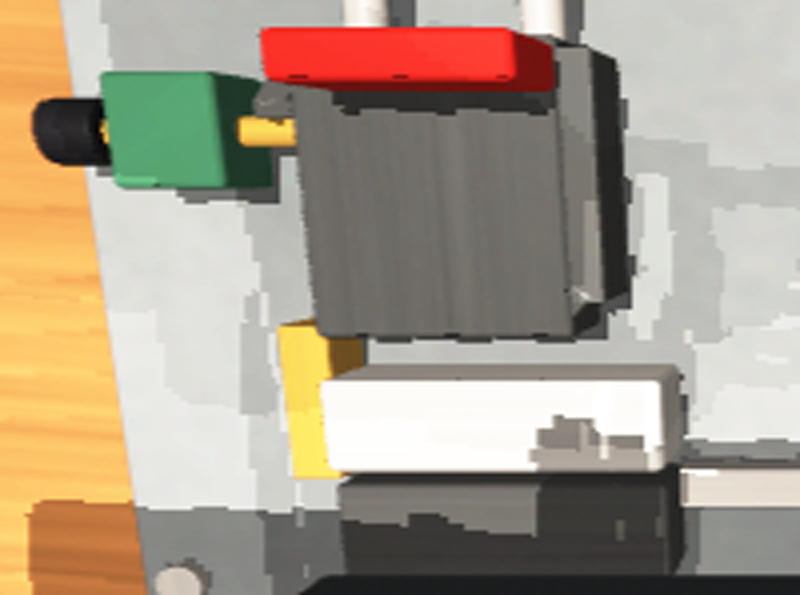

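Checks:
- **Block:** in the wrist view its top overlaps the fence's face edge by about 3 mm. Parallax alone gives about 3.7 mm, so any gap is about 1 mm or less. Its centre is ≈(-0.030,-0.007), square to the fence.
- **Jaw:** the tab is at 0.0585, so the opening is still about 40 mm, and the pin is in.
- **Other:** the bush and blank look unmoved, and the fingers are clear.

Handing in.

```bash
python3 -c "
from bench import ticket; print(ticket.sign_off())"
```

```text
the job is handed in; nothing more can be done
None
```

The drilling jig is set up and the job is handed in. The jaw is latched half open and the aluminium block sits against the brass fence. It took about 17 s of the 48 s allowed, and the hand-in gave no verdict.

- **Jaw:** with the fingers shut, I pushed the red tab until it met the green rear stop, where the force rose from 10 to 19 N. When I backed off, the tab came to rest about 40 mm from its shut position. That matches the latch, and the pin was in. It read the same after the block was pushed in.
- **Block:** I slid the small block along the rail between the jaws until the force stepped up to 11 N at the fence. I then backed the fingers off and lifted them clear.
- **Last checks:** the final wrist picture puts the block centre at about x -30 mm, y -7 mm in the jig's frame. It looks flat and square, with about 1 mm or less between it and the fence. The bush, blank, spray can and grease jar looked unmoved by eye. The mug and screwdriver were not in the last pictures I viewed, but the arm worked well away from them.

**Disagreements and errors:**
- **Block position:** the fingertip position at contact put the block centre nearer y -8 mm, 1–2 mm off the picture. Both are inside the allowed -11 to -2 mm.
- **Camera fits:** the two fixed cameras alone placed the jig up to about 7 mm apart in y. I used their joint fit, which the wrist camera confirmed to 1–2 mm.
- **Refused calls:** my first three move calls were refused, apparently because rows left out keys. Nothing moved.

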